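# Hang the memo saddle on the pantry rail

## Task

Lift the memo saddle up off the peg of its docking stand, stand it upright on the cork mat, let go and take it again across its leaves, as stand and rail each leave finger room on different sides. Drape it over the brass bar between the two discs, a leaf each side, the orange leaf facing away from the robot, lowering it all the way onto the bar before you let go. Leave it hanging straight and still, never let it tip over, and leave the jars, bottles and other pantry things standing where they are.

Things in the scene. Friction and masses are not known exactly. Their poses are not given: they have to be found in the camera images.
- saddle: Loose memo saddle, upside-down U, 0.32 kg, 36 x 58 x 114 mm (x,y,z). Oak head 36 x 58 mm, z 80 to 114; below it two leaves 5 thick, 58 wide, 80 long, 26 apart inside: +x leaf orange (memo leaf; orange strip on the head's top on that side), -x leaf bare steel. Origin: middle between the feet; z up, y along the bar or peg. Stands stably on its feet. Starts hanging on the peg.
- seat (a point): Point of the saddle that coincides with the axis of the bar (or peg) when it hangs fully down: on its middle plane, 72 mm above the feet, 42 mm below the top of the head, in an inverted V under the head. Axes as the saddle.
- memo (a point): Middle of the outer face of the saddle's orange leaf, 18 mm to +x and 60 mm above the origin.
- head (a point): Centre of the top face of the saddle's oak head.
- stand: Fixed wooden docking stand, base 175 x 92 mm, origin under its centre. Peg 14 mm thick, axis 103 mm up, from a back panel (face at x +72, top 130 mm) along -x to an upturned tip (x -44, top 117 mm). Two cheeks 64 mm long in x, top 148 mm, inner faces y +-28 mm, 10 mm from the saddle's leaves: no finger room. The saddle's ends (at stand x +-29 mm) are free to grip.
- peg (a point): On the axis of the stand's peg, midway between the cheeks, 103 mm above the table; axes as the stand.
- rack: Fixed rail rack: marble base 100 x 250 mm, origin under its centre, two posts, brass bar 14 mm thick along y, axis 130 mm up. Two brass discs of radius 42 mm on the bar, inner faces at y +-40 mm, bound the empty bay: no finger room beside a saddle's ends. Outside hang a strainer ring and a small paddle, fixed, top 145 mm. Top of all 172 mm. x points away from the robot, yaw up to 0.3.
- bar (a point): On the axis of the brass bar, midway between the discs, 130 mm above the table; x level across the bar and away from the robot, y along the bar.
- mat: Square cork mat, 140 x 140 x 4 mm, fixed. Origin: centre of its underside.
- turntable: Round wooden turntable, fixed, radius 115 mm, 25 mm high, carrying four things. Origin: centre of its underside.
- jar: Olive jar on the turntable, radius 42, height 110 mm. Origin: centre of the foot.
- spice: Glass spice bottle on the turntable, radius 22, height 120 mm. Origin: centre of the foot.
- container: Orange plastic container on the turntable, 70 x 70 x 85 mm. Origin: centre of the foot.
- tin: Aluminium tin with a twist cap on the turntable, radius 30, height 48 mm. Origin: centre of the foot.
- mill: Oak pepper mill between mat and turntable, radius 26, height 120 mm. Origin: centre of the foot.
- bowl: White bowl at the back, radius 60, height 55 mm. Origin: centre of the foot.
- oil: Green glass oil bottle at the back, radius 30, height 150 mm. Origin: centre of the foot.
Not all that is in view belongs to the job. What is shaped like the saddle but green or purple is not meant.

How it is judged:
On the way, in this order (a step that is already met when the one before it is completed fails the run):
1. the saddle stands upright on the cork mat, let go of and at rest (x of saddle in the frame of mat between -0.07 and 0.07 m and y of saddle in the frame of mat between -0.07 and 0.07 m and z of saddle in the frame of mat below 0.008 m and angle between saddle's own z axis and vertical below 0.1 rad and contact force between the fingers and saddle below 0.1 N and linear speed of saddle below 0.02 m/s), for 0.2 s.
2. the saddle, still held, is lowered onto the bar (within 12 mm of fully down), orange leaf away from the robot (x of seat in the frame of bar between -0.01 and 0.01 m and y of seat in the frame of bar between -0.025 and 0.025 m and z of seat in the frame of bar between -0.012 and 0.012 m and x of memo in the frame of bar above 0.008 m and contact force between the fingers and saddle above 1 N), for 0.05 s.
At the end, for the whole second after the job is handed in: The saddle hangs on the bar between the discs, bar in its V seat (seat within 6 mm of the bar axis across and in height, 20 mm of the bay's middle along it), upright and square to the bar within 0.15 rad, orange leaf away from the robot, still, released (x of seat in the frame of bar between -0.006 and 0.006 m and y of seat in the frame of bar between -0.02 and 0.02 m and z of seat in the frame of bar between -0.006 and 0.006 m and x of memo in the frame of bar above 0.008 m and angle between saddle's own z axis and vertical below 0.15 rad and angle between the y axis of saddle and the y axis of rack, either way round below 0.15 rad and contact force between saddle and rack above 0.5 N and linear speed of saddle below 0.03 m/s and angular speed of saddle below 0.3 rad/s); the robot touches nothing.
It fails at once if a jar, bottle, container, tin, mill or bowl is moved more than 30 mm or tipped (distance of any of jar, spice, container, tin, mill, bowl, oil from where it was at the start of the episode above 0.03 m or angle between any of jar, spice, container, tin, mill, bowl, oil's own z axis and vertical above 0.4 rad).
It fails at once if the saddle tips over (angle between saddle's own z axis and vertical above 0.8 rad).
It also fails if it takes over 56 s, if anything falls off the work surface, if the arm or the gripper's body presses on something with over 40 N, if the wrist force passes 120 N, or if a joint passes its speed limit or range.

## Robot

A 6-joint arm with a two-finger parallel gripper is mounted at the origin on the work surface. World frame = base frame: x ahead of the robot, y to its left, z up, the work surface at z = 0. Lengths are in m, angles in rad, forces in N, time in s.
With the tool pointing down it reaches from about 0.275 to 0.85 m from the base axis. Payload 5.2 kg.
Tool frame: the origin (TCP) lies at the very end of the fingers, on their centre line; the grasp point (between the pads) lies 19 mm behind it; z points along the fingers, y is the line along which they close (so a half turn about z gives the same grasp; the last joint's range is limited). The gripper opens to 85 mm and grips with 20 to 120 N. Pads are 22 mm wide; open, the fingers measure 114 mm over their backs; the gripper's body (76 mm by 85 mm) begins 54 mm behind the grasp point. The pads swing forward as they close: fully open they stand 13 mm farther back than shut.
Start: joints at [-1.388, 0.259, 1.535, -0, 1.348, -0.203], TCP at [0.207, -0.51, 0.231] pointing down, gripper open.
Joint ranges: [-3.14, 3.14], [-0.91, 2.08], [0.19, 2.58], [-1.22, 4.36], [0.22, 2.71], [-3.12, 3.12]. Speed limits (rad/s): [2.57, 2.57, 3.14, 3.14, 3.14, 3.14].

## Interface

Orientations are given as a unit quaternion [w, x, y, z].
In Python, from station import manip, viewer gives the robot as it stands.
- The arm moves only by the tool step_arm, never from a script. Its argument "rows" is a list of rows, each an object of numbers: "tx", "ty", "tz": the shift along the world's x, y, z in m; "ax", "ay", "az": the turn, a rotation vector about the world's x, y, z in degrees; "claw": the closure, from -1 (fully open) to 1 (shut). In form: [{"tx": .., "ty": .., "tz": .., "ax": .., "ay": .., "az": .., "claw": ..}, ...]. A call has 1 to 12 rows; each row is the pose to reach, as a shift and turn from the pose commanded when the call began; what a row does not reach only later rows make up. A row lasts 1/8 s, in which the tool goes at most 62.5 mm and 10.7 degrees, less where a joint would pass 70% of its speed; a pose out of reach is approached as far as the arm can. A call with a gripper value outside its range is refused whole. The fingers move at their own pace and stop on an object; the grip force is fixed at half the most. Time passes only in rows, so rows that repeat a pose let the fingers close. It gives the time, the measured TCP pose, the force, the opening and the grip force at its end, in the units of the state.
- manip.observe(): the state, without advancing time (a new reading comes with each control period).
- viewer.read_camera(name): name is "side" or "top"; returns a dict with "frame" (384x512x3 uint8, red, green, blue), "intrinsics" (3x3 intrinsics, pixels), "cam_to_world" (4x4, takes a point from camera to world coordinates). Camera axes: x right, y up, looking along -z (the intrinsics and any distortion apply to the point x, -y, -z); pixel columns grow to the right and rows downward; lengths in m; the calibration is good to about 2 mm. A picture is of the moment at which its call begins. There is no depth.
- manip.hand_in(): hands the job in; it is judged then, once.
The state is a dict: "t": time; "joints": joint angles; "joint_vel": joint speeds; "joint_torque": joint torques, N m; "tcp_pos": TCP position; "tool_rot": TCP orientation; "ft_force": force on the tool from outside, world axes, zero at the start; "torque": the same for the moment, N m; "opening": finger opening in m; "gripper_force": force on a finger pad.
Only numpy, scipy, OpenCV 4.12 (cv2) and the standard library are available. Lean on these libraries where they do the work, as an engineer would, in place of code of your own. Each camera call takes 0.05 s, during which the arm holds its last target. There are 200 camera calls.

## Working session

There is one attempt and no reset: what is moved stays moved. The work goes in short steps, Python scripts to look and compute and a tool call to move; the robot and the scene stay as the last step left them, time stands still between calls to the robot, and variables do not carry over. Pictures are saved under pics/ and viewed, at most 11 in all, crops included, and the job is handed in when it is done.

Besides the shell and the picture viewer there is one more tool, called after "Call:" by a JSON object that holds its "method" and its "body", one argument or row to a line. step_arm: Moves the arm, as the interface text tells. Its arguments: {"type":"object","properties":{"rows":{"type":"array","items":{"type":"object","properties":{"tx":{"type":"number"},"ty":{"type":"number"},"tz":{"type":"number"},"ax":{"type":"number"},"ay":{"type":"number"},"az":{"type":"number"},"claw":{"type":"number"}}}}},"required":["rows"]}

```bash
mkdir -p pics; cat > h.py <<'E'
import numpy as np, cv2
from station import manip, viewer
def shot(n,f):
    c=viewer.read_camera(n); np.savez(f'pics/{f}.npz',K=c['intrinsics'],T=c['cam_to_world'])
    cv2.imwrite(f'pics/{f}.png',c['frame'][:,:,::-1]); return c
def ray(f,uv):
    d=np.load(f'pics/{f}.npz');K,T=d['K'],d['T']
    p=np.linalg.solve(K,[uv[0],uv[1],1.]); r=T[:3,:3]@np.array([p[0],-p[1],-p[2]])
    return T[:3,3],r/np.linalg.norm(r)
def atz(f,uv,z):
    o,r=ray(f,uv); return o+r*(z-o[2])/r[2]
def proj(f,P):
    d=np.load(f'pics/{f}.npz');K,T=d['K'],d['T']
    q=(np.c_[np.atleast_2d(P),np.ones(len(np.atleast_2d(P)))]@np.linalg.inv(T).T)[:,:3]
    q=q*[1,-1,-1]; w=q@K.T; return w[:,:2]/w[:,2:]
def crop(f,x0,y0,x1,y1,k,out):
    im=cv2.imread(f'pics/{f}.png')[y0:y1,x0:x1]; cv2.imwrite(f'pics/{out}.png',cv2.resize(im,None,fx=k,fy=k,interpolation=cv2.INTER_CUBIC))
E
python3 - <<'E'
from h import *
a=shot('top','t0');b=shot('side','s0')
for c in(a,b):print(c['intrinsics'].round(1).tolist(),c['cam_to_world'].round(3).tolist(),c.keys())
im=np.hstack([cv2.imread('pics/t0.png')]); cv2.imwrite('pics/t0b.png',cv2.resize(im,(800,600)))
cv2.imwrite('pics/s0b.png',cv2.resize(cv2.imread('pics/s0.png'),(800,600)))
print(manip.observe())
E
```

```text
[[476.6, 0.0, 254.8], [0.0, 476.6, 187.8], [0.0, 0.0, 1.0]] [[-0.005, 0.984, -0.176, 0.355], [-1.0, -0.006, -0.01, -0.071], [-0.011, 0.176, 0.984, 1.351], [0.0, 0.0, 0.0, 1.0]] dict_keys(['frame', 'intrinsics', 'cam_to_world'])
[[436.0, 0.0, 254.9], [0.0, 436.0, 201.4], [0.0, 0.0, 1.0]] [[-0.917, 0.273, -0.292, 0.27], [-0.4, -0.627, 0.669, 0.692], [-0.001, 0.73, 0.684, 0.914], [0.0, 0.0, 0.0, 1.0]] dict_keys(['frame', 'intrinsics', 'cam_to_world'])
{'t': 0.1, 'joints': array([-1.38781930e+00,  2.59295445e-01,  1.53595093e+00, -8.12039248e-06,
        1.34799031e+00, -2.02765101e-01]), 'joint_vel': array([ 0.00182152, -0.00162621, -0.00375046,  0.00160733, -0.00037103,
       -0.00024346]), 'joint_torque': array([ 2.31694750e-03, -4.46970499e+01, -2.91245073e+01, -1.77312504e-04,
        6.31340270e-03,  5.51722712e-05]), 'tcp_pos': array([ 0.2068874 , -0.50911006,  0.2305533 ]), 'tool_rot': array([-8.22011172e-04,  9.81457459e-01,  1.91678328e-01,  4.17398735e-06]), 'ft_force': array([-0.43108769,  0.15794829, -0.04492874]), 'torque': array([-0.04280319,  0.01774744,  0.04981701]), 'gripper_force': 0.0, 'opening': 0.08537748471414833}
```

View pics/t0b.png

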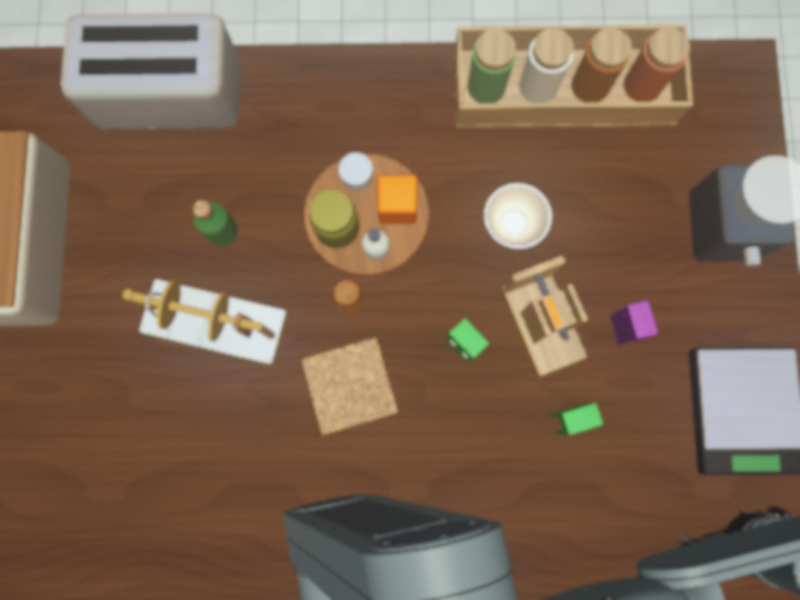

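View pics/s0b.png

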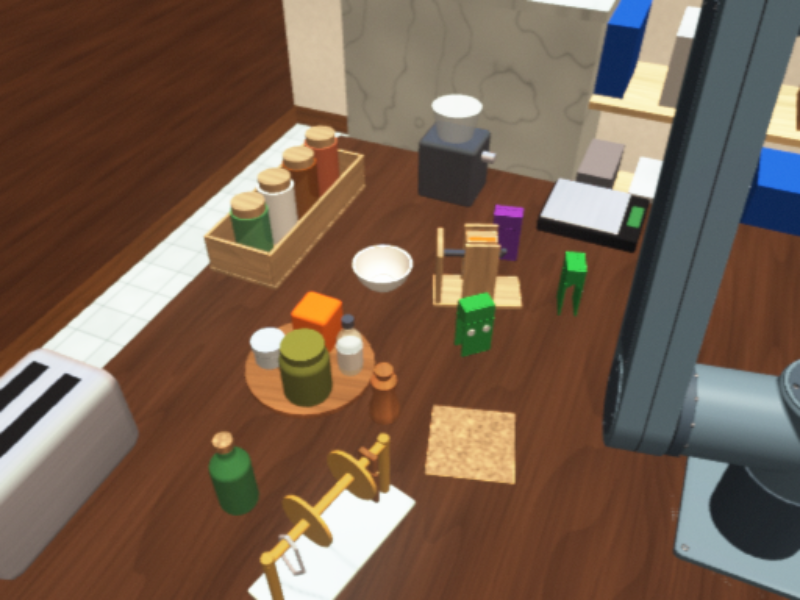

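The top view shows the stand at (548,315) in the 800x600 picture, the mat at (350,386), the rack at (213,320) and the mill at (346,292). There are four saddle-like things: green at (468,339), green at (582,418), purple at (635,320), and one on the stand's peg at about (555,308) with an orange strip. Only the last fits, being oak and orange and hanging on the peg. I'll confirm that in one enlarged crop.

```bash
python3 - <<'E'
from h import *
def c(f,x0,y0,w,h,W,H): return cv2.resize(cv2.imread(f'pics/{f}.png')[y0:y0+h,x0:x0+w],(W,H),interpolation=cv2.INTER_CUBIC)
a=c('t0',315,160,80,90,400,450); b=c('s0',265,130,80,90,400,450)
cv2.imwrite('pics/c1.png',np.hstack([a,b]))
a=c('t0',70,170,125,75,750,450);cv2.imwrite('pics/c2.png',a)
E
```

```text
(no output)
```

View pics/c1.png

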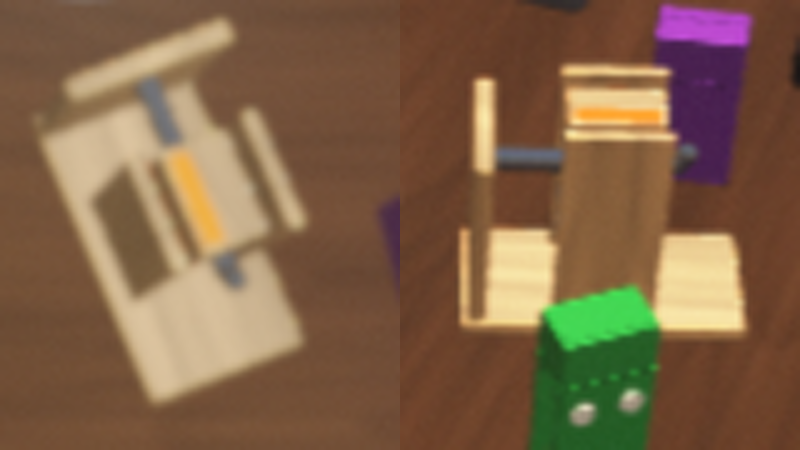

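View pics/c2.png

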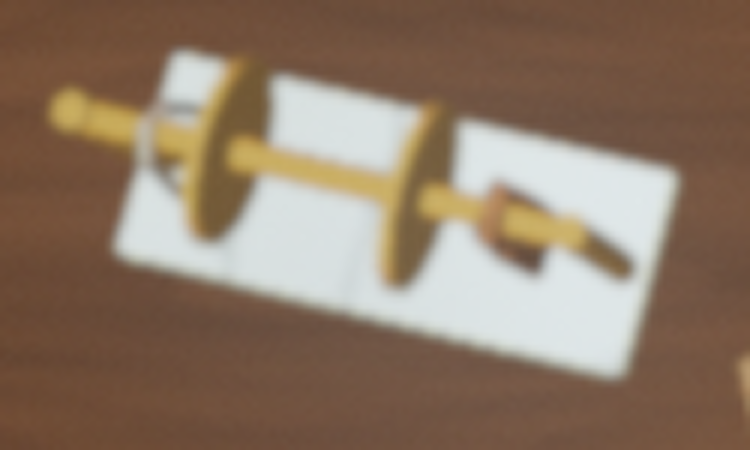

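The left crop of c1 (top view) confirms it: oak head with an orange strip at (190,200), facing +y world, on the grey peg running (232,280) to (145,80), with cheeks either side at (160,215) and (272,170). In c2 the bar crosses the bay from the left disc at (235,152) to the right disc at (385,185). I'll take one more enlarged side crop of the rack and make first fits.

```bash
python3 - <<'E'
from h import *
from scipy.optimize import least_squares
im=cv2.imread('pics/s0.png')[264:384,150:275]
cv2.imwrite('pics/c3.png',cv2.resize(im,(625,600),interpolation=cv2.INTER_CUBIC))
T=lambda p:(315+p[0]/5,160+p[1]/5); S=lambda p:(265+(p[0]-400)/5,130+p[1]/5)
# stand: (view, px, model)
F=[('t0',T((137,163)),(32,30.5,148)),('t0',T((182,270)),(-32,30.5,148)),('t0',T((250,112)),(32,-30.5,148)),('t0',T((298,225)),(-32,-30.5,148)),
('t0',T((237,283)),(-44,0,115)),('t0',T((148,83)),(72,0,110)),
('s0',S((565,133)),(32,30.5,148)),('s0',S((676,137)),(-32,30.5,148)),('s0',S((563,70)),(32,-30.5,148)),('s0',S((671,74)),(-32,-30.5,148))]
def pose(p,m):
    c,s=np.cos(p[2]),np.sin(p[2]);m=np.array(m)/1000;return np.array([p[0]+c*m[0]-s*m[1],p[1]+s*m[0]+c*m[1],m[2]])
def res(p,F): return np.concatenate([proj(f,pose(p,m))[0]-uv for f,uv,m in F])
r=least_squares(res,[.45,-.35,.4],args=(F,));print('stand',r.x.round(4),np.degrees(r.x[2]),r.fun.reshape(-1,2).round(1).tolist())
for q in [(168,153),(213,250)]: print('strip outer edge',atz('t0',T(q),.145))
k=.64
M=[('t0',k*np.array(q),None) for q in [(302,357),(377,339),(397,411),(322,434)]]
P=np.array([atz('t0',q[1],.004) for q in M]);print('mat',P.round(4).tolist(),P.mean(0))
for n,q,z in [('mill',(346,288),.12),('green1',(466,335),.11),('jar',(332,208),.135),('oil',(203,208),.15)]: print(n,atz('t0',k*np.array(q),z).round(3))
R=lambda p:(70+p[0]/6,170+p[1]/6)
for q,z in [((240,153),.13),((385,185),.13),((70,110),.13),((570,235),.13),((430,103),.17),((250,58),.17)]: print(q,atz('t0',R(q),z).round(4))
B=np.array([atz('t0',R(q),.02) for q in [(175,50),(680,172),(625,380),(115,255)]]);print(B.round(4).tolist(),B.mean(0))
E
```

```text
stand [ 0.5396 -0.3227  0.3661] 20.97748516411735 [[-0.3, -1.2], [0.6, 0.6], [-0.9, 0.5], [-0.4, 0.9], [-0.1, -0.4], [-0.2, -0.7], [0.3, -0.6], [0.4, -0.8], [0.2, -0.4], [0.1, -0.6]]
strip outer edge [ 0.56111686 -0.29999126  0.145     ]
strip outer edge [ 0.51089812 -0.32087643  0.145     ]
mat [[0.4793, 0.1166, 0.004], [0.5112, -0.0194, 0.004], [0.3817, -0.0552, 0.004], [0.3419, 0.0785, 0.004]] [0.42853365 0.03009664 0.004     ]
mill [0.584 0.028 0.12 ]
green1 [ 0.505 -0.173  0.11 ]
jar [0.72  0.052 0.135]
oil [0.717 0.267 0.15 ]
(240, 153) [0.5548 0.3177 0.13  ]
(385, 185) [0.5403 0.2541 0.13  ]
(70, 110) [0.5742 0.3929 0.13  ]
(570, 235) [0.518  0.1732 0.13  ]
(430, 103) [0.569  0.2258 0.17  ]
(250, 58) [0.5889 0.3027 0.17  ]
[[0.6227, 0.3863, 0.02], [0.5624, 0.1441, 0.02], [0.4645, 0.1676, 0.02], [0.5246, 0.4094, 0.02]] [0.54354855 0.27682157 0.02      ]
```

View pics/c3.png

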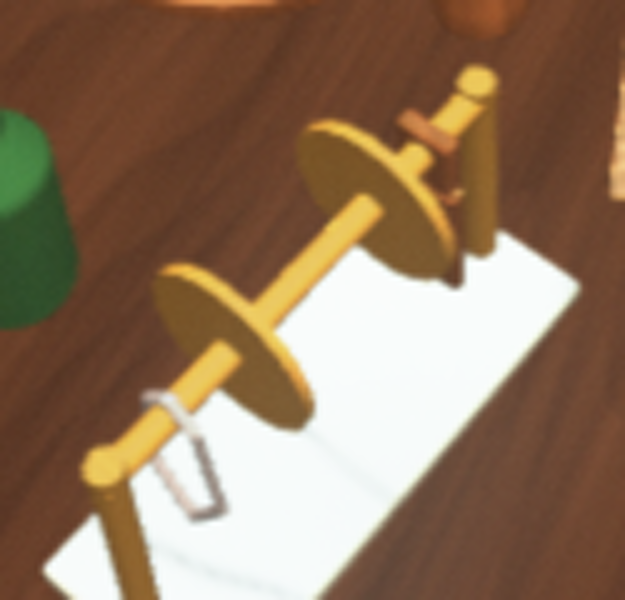

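```bash
python3 - <<'E'
from h import *
from scipy.optimize import least_squares
R=lambda p:(70+p[0]/6,170+p[1]/6); S=lambda p:(150+p[0]/5,264+p[1]/5)
def pose(p,m):
    c,s=np.cos(p[2]),np.sin(p[2]);m=np.array(m)/1000;return np.array([p[0]+c*m[0]-s*m[1],p[1]+s*m[0]+c*m[1],m[2]])
def res(p):
    L=p[3]*1000;b=p[4]*1000
    F=[('t0',R((70,110)),(0,L,130)),('t0',R((572,235)),(0,-L,130)),
    ('s0',S((105,467)),(0,L,130)),('s0',S((478,82)),(0,-L,130)),('s0',S((370,207)),(0,-40,130)),('t0',R((235,152)),(0,40,130)),
    ('t0',R((175,50)),(50,125,b)),('t0',R((680,172)),(50,-125,b)),('t0',R((625,380)),(-50,-125,b)),('t0',R((115,255)),(-50,125,b)),('s0',S((580,288)),(-50,-125,b))]
    return np.concatenate([proj(f,pose(p,m))[0]-uv for f,uv,m in F])
r=least_squares(res,[.54,.28,-.24,.11,.02]);print(r.x.round(4),np.degrees(r.x[2]),r.fun.reshape(-1,2).round(1).tolist())
# pixel position of side-view points of saddle strip, on stand
S2=lambda p:(265+(p[0]-400)/5,130+p[1]/5)
for q in [(577,108),(662,110),(662,125),(578,121)]: print(atz('s0',S2(q),.145).round(4))
T=lambda p:(315+p[0]/5,160+p[1]/5)
for q in [(165,152),(185,147),(225,242),(205,252)]: print('top',atz('t0',T(q),.145).round(4))
E
```

```text
[ 0.5469  0.2807 -0.2464  0.1132  0.0043] -14.11571665843016 [[0.9, -0.1], [0.6, -0.5], [0.5, 1.9], [0.3, 1.6], [0.2, -0.8], [0.2, -0.5], [0.7, 0.0], [-0.2, -0.0], [-0.4, -0.7], [0.4, -0.8], [0.4, -0.1]]
[ 0.5612 -0.3091  0.145 ]
[ 0.5149 -0.3272  0.145 ]
[ 0.5104 -0.3133  0.145 ]
[ 0.5565 -0.2974  0.145 ]
top [ 0.5616 -0.2985  0.145 ]
top [ 0.5642 -0.3088  0.145 ]
top [ 0.515  -0.3271  0.145 ]
top [ 0.5099 -0.3168  0.145 ]
```

The fits agree: saddle at about (0.540, -0.323) with its ends along 21°, bar at (0.546, 0.281) with yaw -14°, and mat centre at (0.4285, 0.030). First I move above the saddle with the tool y axis along the peg (az +89).

Call:
{"method": "step_arm", "body": {
  "rows": [
    {"tx":0.033,"ty":0.019,"az":8.9,"claw":-1},
    {"tx":0.067,"ty":0.037,"az":17.8,"claw":-1},
    {"tx":0.1,"ty":0.056,"az":26.7,"claw":-1},
    {"tx":0.133,"ty":0.074,"az":35.6,"claw":-1},
    {"tx":0.167,"ty":0.093,"az":44.5,"claw":-1},
    {"tx":0.2,"ty":0.112,"az":53.4,"claw":-1},
    {"tx":0.233,"ty":0.13,"az":62.3,"claw":-1},
    {"tx":0.266,"ty":0.149,"az":71.2,"claw":-1},
    {"tx":0.3,"ty":0.167,"az":80.1,"claw":-1},
    {"tx":0.333,"ty":0.186,"az":88.9,"claw":-1},
    {"tx":0.333,"ty":0.186,"az":88.9,"claw":-1},
    {"tx":0.333,"ty":0.186,"az":88.9,"claw":-1}
  ]
}}

```text
invalid input
```

Call:
{"method": "step_arm", "body": {
  "rows": [
    {"tx":0.033,"ty":0.019,"tz":0,"ax":0,"ay":0,"az":8.9,"claw":-1},
    {"tx":0.067,"ty":0.037,"tz":0,"ax":0,"ay":0,"az":17.8,"claw":-1},
    {"tx":0.1,"ty":0.056,"tz":0,"ax":0,"ay":0,"az":26.7,"claw":-1},
    {"tx":0.133,"ty":0.074,"tz":0,"ax":0,"ay":0,"az":35.6,"claw":-1},
    {"tx":0.167,"ty":0.093,"tz":0,"ax":0,"ay":0,"az":44.5,"claw":-1},
    {"tx":0.2,"ty":0.112,"tz":0,"ax":0,"ay":0,"az":53.4,"claw":-1},
    {"tx":0.233,"ty":0.13,"tz":0,"ax":0,"ay":0,"az":62.3,"claw":-1},
    {"tx":0.266,"ty":0.149,"tz":0,"ax":0,"ay":0,"az":71.2,"claw":-1},
    {"tx":0.3,"ty":0.167,"tz":0,"ax":0,"ay":0,"az":80.1,"claw":-1},
    {"tx":0.333,"ty":0.186,"tz":0,"ax":0,"ay":0,"az":88.9,"claw":-1},
    {"tx":0.333,"ty":0.186,"tz":0,"ax":0,"ay":0,"az":88.9,"claw":-1},
    {"tx":0.333,"ty":0.186,"tz":0,"ax":0,"ay":0,"az":88.9,"claw":-1}
  ]
}}

```text
t: 1.6
tcp_pos: [0.5394, -0.3236, 0.2307]
tool_rot: [-0.001, 0.567, 0.824, -0.0]
ft_force: [-0.8, 0.6, 0.8]
opening: 0.0855
gripper_force: 0.0
```

Call:
{"method": "step_arm", "body": {
  "rows": [
    {"tx":0,"ty":0,"tz":-0.03,"ax":0,"ay":0,"az":0,"claw":-1},
    {"tx":0,"ty":0,"tz":-0.06,"ax":0,"ay":0,"az":0,"claw":-1},
    {"tx":0,"ty":0,"tz":-0.09,"ax":0,"ay":0,"az":0,"claw":-1},
    {"tx":0,"ty":0,"tz":-0.105,"ax":0,"ay":0,"az":0,"claw":-1},
    {"tx":0,"ty":0,"tz":-0.112,"ax":0,"ay":0,"az":0,"claw":-1},
    {"tx":0,"ty":0,"tz":-0.112,"ax":0,"ay":0,"az":0,"claw":-1}
  ]
}}

```text
t: 2.35
tcp_pos: [0.5399, -0.324, 0.1197]
tool_rot: [0.0, 0.567, 0.824, -0.0]
ft_force: [0.5, -0.2, 0.9]
opening: 0.0855
gripper_force: 0.0
```

```bash
python3 - <<'E'
from h import *
shot('side','s1');shot('top','t1')
def c(f,x0,y0,w,h,W,H): return cv2.resize(cv2.imread(f'pics/{f}.png')[y0:y0+h,x0:x0+w],(W,H),interpolation=cv2.INTER_CUBIC)
cv2.imwrite('pics/c4.png',np.hstack([c('t1',305,140,100,110,400,440),c('s1',255,100,100,110,400,440)]))
s=manip.observe();print(s['tcp_pos'],s['ft_force'])
E
```

```text
[ 0.54047202 -0.32416229  0.12048487] [-0.40727369 -0.44579066  0.20234812]
```

View pics/c4.png

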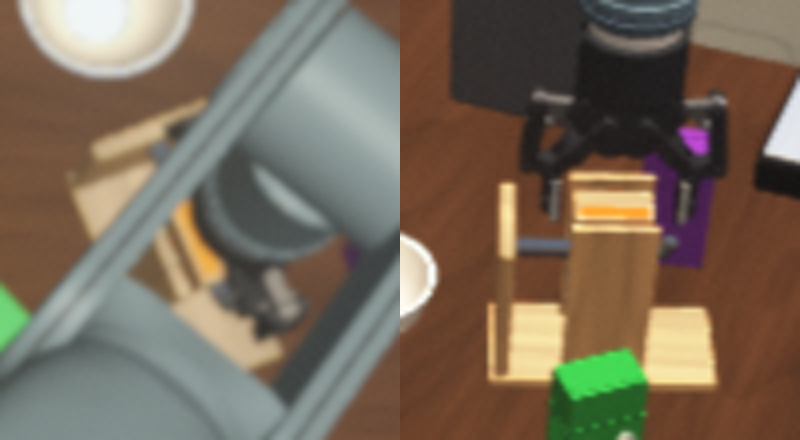

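The crop shows the pads at (553,200) and (685,200), straddling the head centred at (614,205), with the tips clear of the peg tip. I'll close, then lift.

Call:
{"method": "step_arm", "body": {
  "rows": [
    {"tx":0,"ty":0,"tz":0,"ax":0,"ay":0,"az":0,"claw":1},
    {"tx":0,"ty":0,"tz":0,"ax":0,"ay":0,"az":0,"claw":1},
    {"tx":0,"ty":0,"tz":0,"ax":0,"ay":0,"az":0,"claw":1},
    {"tx":0,"ty":0,"tz":0,"ax":0,"ay":0,"az":0,"claw":1},
    {"tx":0,"ty":0,"tz":0,"ax":0,"ay":0,"az":0,"claw":1},
    {"tx":0,"ty":0,"tz":0,"ax":0,"ay":0,"az":0,"claw":1}
  ]
}}

```text
t: 3.2
tcp_pos: [0.541, -0.3237, 0.1208]
tool_rot: [0.001, 0.566, 0.824, 0.0]
ft_force: [1.3, 1.5, 5.8]
opening: 0.0567
gripper_force: 65.3
```

Call:
{"method": "step_arm", "body": {
  "rows": [
    {"tx":0,"ty":0,"tz":0.015,"ax":0,"ay":0,"az":0,"claw":1},
    {"tx":0,"ty":0,"tz":0.035,"ax":0,"ay":0,"az":0,"claw":1},
    {"tx":0,"ty":0,"tz":0.06,"ax":0,"ay":0,"az":0,"claw":1},
    {"tx":0,"ty":0,"tz":0.085,"ax":0,"ay":0,"az":0,"claw":1},
    {"tx":0,"ty":0,"tz":0.11,"ax":0,"ay":0,"az":0,"claw":1},
    {"tx":0,"ty":0,"tz":0.13,"ax":0,"ay":0,"az":0,"claw":1},
    {"tx":0,"ty":0,"tz":0.145,"ax":0,"ay":0,"az":0,"claw":1},
    {"tx":0,"ty":0,"tz":0.15,"ax":0,"ay":0,"az":0,"claw":1}
  ]
}}

```text
t: 4.2
tcp_pos: [0.54, -0.3237, 0.2702]
tool_rot: [0.0, 0.566, 0.824, -0.0]
ft_force: [0.2, -0.5, -3.8]
opening: 0.057
gripper_force: 65.0
```

```bash
python3 - <<'E'
from h import *
shot('side','s2')
cv2.imwrite('pics/c5.png',cv2.resize(cv2.imread('pics/s2.png')[60:220,240:360],(450,600),interpolation=cv2.INTER_CUBIC))
s=manip.observe();print(s['tcp_pos'],s['ft_force'],s['joints'])
E
```

```text
[ 0.54004018 -0.32371644  0.27020281] [-0.70028928  0.37015646 -3.36554299] [-7.16813535e-01  3.82714691e-01  1.26568223e+00 -1.47579105e-04
  1.49235674e+00 -1.08339044e+00]
```

View pics/c5.png

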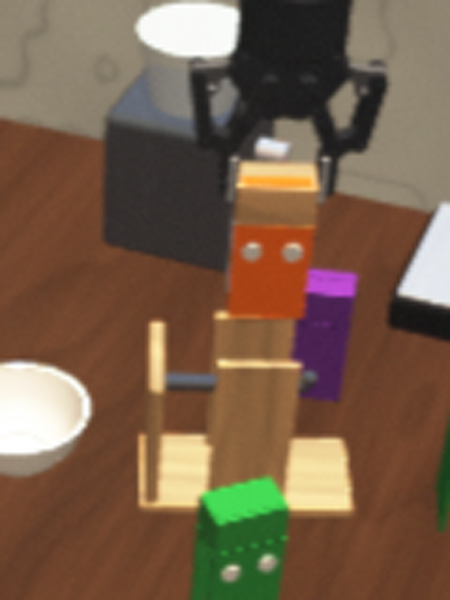

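The saddle is held upright and clear, its orange leaf at (270,270) facing +y. Next I carry it to above the mat, turning it by -125°.

Call:
{"method": "step_arm", "body": {
  "rows": [
    {"tx":-0.005,"ty":0.015,"tz":0,"ax":0,"ay":0,"az":-6,"claw":1},
    {"tx":-0.014,"ty":0.045,"tz":0,"ax":0,"ay":0,"az":-16,"claw":1},
    {"tx":-0.025,"ty":0.08,"tz":0,"ax":0,"ay":0,"az":-26.5,"claw":1},
    {"tx":-0.037,"ty":0.116,"tz":0,"ax":0,"ay":0,"az":-37,"claw":1},
    {"tx":-0.048,"ty":0.152,"tz":0,"ax":0,"ay":0,"az":-47.5,"claw":1},
    {"tx":-0.06,"ty":0.188,"tz":0,"ax":0,"ay":0,"az":-58,"claw":1},
    {"tx":-0.071,"ty":0.224,"tz":0,"ax":0,"ay":0,"az":-68.5,"claw":1},
    {"tx":-0.082,"ty":0.26,"tz":0,"ax":0,"ay":0,"az":-79,"claw":1},
    {"tx":-0.093,"ty":0.295,"tz":0,"ax":0,"ay":0,"az":-89.5,"claw":1},
    {"tx":-0.103,"ty":0.325,"tz":0,"ax":0,"ay":0,"az":-100,"claw":1},
    {"tx":-0.109,"ty":0.345,"tz":0,"ax":0,"ay":0,"az":-110,"claw":1},
    {"tx":-0.1115,"ty":0.3535,"tz":0,"ax":0,"ay":0,"az":-118,"claw":1}
  ]
}}

```text
t: 5.75
tcp_pos: [0.4273, 0.0312, 0.2686]
tool_rot: [-0.0, 0.998, -0.063, -0.001]
ft_force: [-0.4, -1.4, -3.7]
opening: 0.057
gripper_force: 65.0
```

Call:
{"method": "step_arm", "body": {
  "rows": [
    {"tx":0,"ty":0,"tz":-0.02,"ax":0,"ay":0,"az":-4,"claw":1},
    {"tx":0,"ty":0,"tz":-0.05,"ax":0,"ay":0,"az":-7,"claw":1},
    {"tx":0,"ty":0,"tz":-0.09,"ax":0,"ay":0,"az":-7,"claw":1},
    {"tx":0,"ty":0,"tz":-0.125,"ax":0,"ay":0,"az":-7,"claw":1},
    {"tx":0,"ty":0,"tz":-0.145,"ax":0,"ay":0,"az":-7,"claw":1},
    {"tx":0,"ty":0,"tz":-0.155,"ax":0,"ay":0,"az":-7,"claw":1},
    {"tx":0,"ty":0,"tz":-0.16,"ax":0,"ay":0,"az":-7,"claw":1},
    {"tx":0,"ty":0,"tz":-0.16,"ax":0,"ay":0,"az":-7,"claw":1}
  ]
}}

```text
t: 6.75
tcp_pos: [0.4287, 0.0299, 0.1096]
tool_rot: [0.0, 0.993, -0.122, 0.0]
ft_force: [0.2, 0.1, -4.0]
opening: 0.0566
gripper_force: 64.9
```

Call:
{"method": "step_arm", "body": {
  "rows": [
    {"tx":0,"ty":0,"tz":-0.005,"ax":0,"ay":0,"az":0,"claw":1},
    {"tx":0,"ty":0,"tz":-0.01,"ax":0,"ay":0,"az":0,"claw":1},
    {"tx":0,"ty":0,"tz":-0.013,"ax":0,"ay":0,"az":0,"claw":1},
    {"tx":0,"ty":0,"tz":-0.013,"ax":0,"ay":0,"az":0,"claw":1},
    {"tx":0,"ty":0,"tz":-0.013,"ax":0,"ay":0,"az":0,"claw":1}
  ]
}}

```text
t: 7.38
tcp_pos: [0.4286, 0.0299, 0.0964]
tool_rot: [-0.0, 0.993, -0.122, 0.0]
ft_force: [-0.1, -0.3, -3.9]
opening: 0.057
gripper_force: 65.0
```

Call:
{"method": "step_arm", "body": {
  "rows": [
    {"tx":0,"ty":0,"tz":-0.002,"ax":0,"ay":0,"az":0,"claw":1},
    {"tx":0,"ty":0,"tz":-0.002,"ax":0,"ay":0,"az":0,"claw":1}
  ]
}}

```text
t: 7.62
tcp_pos: [0.4284, 0.03, 0.0942]
tool_rot: [-0.0, 0.993, -0.122, -0.0]
ft_force: [-0.8, -0.8, -3.9]
opening: 0.0565
gripper_force: 65.0
```

Call:
{"method": "step_arm", "body": {
  "rows": [
    {"tx":0,"ty":0,"tz":-0.001,"ax":0,"ay":0,"az":0,"claw":1},
    {"tx":0,"ty":0,"tz":-0.002,"ax":0,"ay":0,"az":0,"claw":1},
    {"tx":0,"ty":0,"tz":-0.002,"ax":0,"ay":0,"az":0,"claw":1}
  ]
}}

```text
t: 8.0
tcp_pos: [0.429, 0.0298, 0.0938]
tool_rot: [0.0, 0.993, -0.122, 0.001]
ft_force: [-4.3, 1.7, 13.2]
opening: 0.0567
gripper_force: 67.2
```

Contact with the mat. I'll ease off 1 mm and open.

Call:
{"method": "step_arm", "body": {
  "rows": [
    {"tx":0,"ty":0,"tz":0.001,"ax":0,"ay":0,"az":0,"claw":1},
    {"tx":0,"ty":0,"tz":0.001,"ax":0,"ay":0,"az":0,"claw":-1},
    {"tx":0,"ty":0,"tz":0.001,"ax":0,"ay":0,"az":0,"claw":-1},
    {"tx":0,"ty":0,"tz":0.001,"ax":0,"ay":0,"az":0,"claw":-1},
    {"tx":0,"ty":0,"tz":0.001,"ax":0,"ay":0,"az":0,"claw":-1},
    {"tx":0,"ty":0,"tz":0.001,"ax":0,"ay":0,"az":0,"claw":-1},
    {"tx":0,"ty":0,"tz":0.001,"ax":0,"ay":0,"az":0,"claw":-1}
  ]
}}

```text
t: 8.88
tcp_pos: [0.4285, 0.0299, 0.0933]
tool_rot: [-0.0, 0.993, -0.122, 0.0]
ft_force: [-0.2, -0.3, 0.5]
opening: 0.0854
gripper_force: 0.0
```

Call:
{"method": "step_arm", "body": {
  "rows": [
    {"tx":0,"ty":0,"tz":0.015,"ax":0,"ay":0,"az":0,"claw":-1},
    {"tx":0,"ty":0,"tz":0.05,"ax":0,"ay":0,"az":0,"claw":-1},
    {"tx":0,"ty":0,"tz":0.1,"ax":0,"ay":0,"az":0,"claw":-1},
    {"tx":0,"ty":0,"tz":0.12,"ax":0,"ay":0,"az":10,"claw":-1},
    {"tx":0,"ty":0,"tz":0.12,"ax":0,"ay":0,"az":20,"claw":-1},
    {"tx":0,"ty":0,"tz":0.12,"ax":0,"ay":0,"az":30,"claw":-1},
    {"tx":0,"ty":0,"tz":0.12,"ax":0,"ay":0,"az":40,"claw":-1},
    {"tx":0,"ty":0,"tz":0.12,"ax":0,"ay":0,"az":50,"claw":-1},
    {"tx":0,"ty":0,"tz":0.12,"ax":0,"ay":0,"az":60,"claw":-1},
    {"tx":0,"ty":0,"tz":0.12,"ax":0,"ay":0,"az":70,"claw":-1},
    {"tx":0,"ty":0,"tz":0.12,"ax":0,"ay":0,"az":80,"claw":-1},
    {"tx":0,"ty":0,"tz":0.12,"ax":0,"ay":0,"az":90,"claw":-1}
  ]
}}

```text
t: 10.38
tcp_pos: [0.4284, 0.0299, 0.2132]
tool_rot: [-0.0, 0.786, 0.618, -0.0]
ft_force: [-1.2, 0.8, 1.1]
opening: 0.0853
gripper_force: 0.0
```

```bash
python3 - <<'E'
from h import *
shot('side','s3');shot('top','t3')
def c(f,x0,y0,w,h,W,H): return cv2.resize(cv2.imread(f'pics/{f}.png')[y0:y0+h,x0:x0+w],(W,H),interpolation=cv2.INTER_CUBIC)
cv2.imwrite('pics/c6.png',np.hstack([c('t3',180,190,100,110,400,440),c('s3',250,200,100,110,400,440)]))
s=manip.observe();print(s['t'],s['tcp_pos'],s['joints'])
E
```

```text
10.475 [0.4284055  0.0299585  0.21325501] [-1.91146876e-01  5.24817817e-02  1.83000478e+00  1.03527132e-05
  1.25921730e+00  5.18464345e-02]
```

View pics/c6.png

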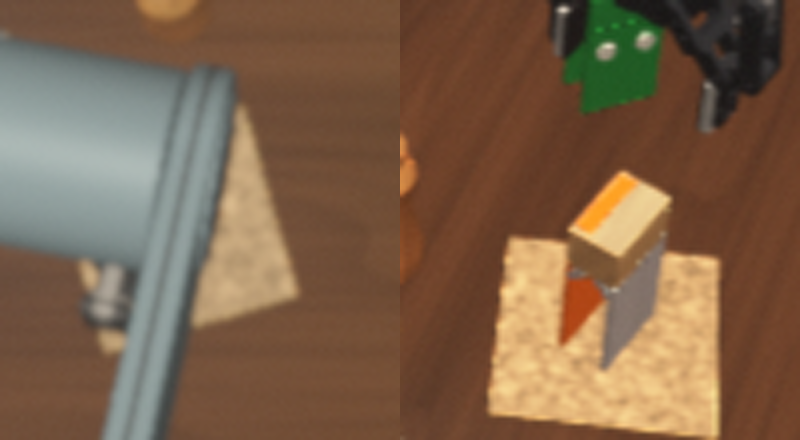

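The saddle stands upright on the mat and is free. Its head top corners in the right crop are (624,172), (670,199), (617,253) and (569,229), with the orange strip on the far side. I'll work out its pose.

```bash
python3 - <<'E'
from h import *
P=np.array([atz('s3',(250+(x-400)/4,200+y/4),.118) for x,y in [(624,172),(670,199),(617,253),(569,229)]])
print(P.round(4).tolist(),P.mean(0)); d=(P[3]-P[0])+(P[2]-P[1]); print(np.degrees(np.arctan2(-d[0],d[1])),np.linalg.norm(d)/2)
E
```

```text
[[0.4373, -0.0003, 0.118], [0.4052, 0.009, 0.118], [0.4209, 0.0605, 0.118], [0.4526, 0.0548, 0.118]] [0.42899849 0.03100104 0.118     ]
-16.23289444070146 0.05554278655497867
```

Call:
{"method": "step_arm", "body": {
  "rows": [
    {"tx":0,"ty":0,"tz":-0.04,"ax":0,"ay":0,"az":0,"claw":-1},
    {"tx":0,"ty":0,"tz":-0.08,"ax":0,"ay":0,"az":0,"claw":-1},
    {"tx":0,"ty":0,"tz":-0.11,"ax":0,"ay":0,"az":0,"claw":-1},
    {"tx":0,"ty":0,"tz":-0.129,"ax":0,"ay":0,"az":0,"claw":-1},
    {"tx":0,"ty":0,"tz":-0.129,"ax":0,"ay":0,"az":0,"claw":-1},
    {"tx":0,"ty":0,"tz":-0.129,"ax":0,"ay":0,"az":0,"claw":1},
    {"tx":0,"ty":0,"tz":-0.129,"ax":0,"ay":0,"az":0,"claw":1},
    {"tx":0,"ty":0,"tz":-0.129,"ax":0,"ay":0,"az":0,"claw":1},
    {"tx":0,"ty":0,"tz":-0.129,"ax":0,"ay":0,"az":0,"claw":1},
    {"tx":0,"ty":0,"tz":-0.129,"ax":0,"ay":0,"az":0,"claw":1},
    {"tx":0,"ty":0,"tz":-0.129,"ax":0,"ay":0,"az":0,"claw":1},
    {"tx":0,"ty":0,"tz":-0.129,"ax":0,"ay":0,"az":0,"claw":1}
  ]
}}

```text
t: 11.98
tcp_pos: [0.4294, 0.0298, 0.0853]
tool_rot: [0.001, 0.788, 0.616, 0.001]
ft_force: [-0.7, -0.1, 6.8]
opening: 0.0351
gripper_force: 60.4
```

Call:
{"method": "step_arm", "body": {
  "rows": [
    {"tx":0,"ty":0,"tz":0.015,"ax":0,"ay":0,"az":0,"claw":1},
    {"tx":0,"ty":0,"tz":0.04,"ax":0,"ay":0,"az":0,"claw":1},
    {"tx":0,"ty":0,"tz":0.08,"ax":0,"ay":0,"az":0,"claw":1},
    {"tx":0,"ty":0,"tz":0.12,"ax":0,"ay":0,"az":0,"claw":1},
    {"tx":0,"ty":0,"tz":0.16,"ax":0,"ay":0,"az":0,"claw":1},
    {"tx":0,"ty":0,"tz":0.185,"ax":0,"ay":0,"az":0,"claw":1},
    {"tx":0,"ty":0,"tz":0.195,"ax":0,"ay":0,"az":0,"claw":1}
  ]
}}

```text
t: 12.85
tcp_pos: [0.4286, 0.0299, 0.2803]
tool_rot: [0.001, 0.788, 0.616, 0.0]
ft_force: [0.0, 0.2, -3.5]
opening: 0.0349
gripper_force: 61.5
```

Call:
{"method": "step_arm", "body": {
  "rows": [
    {"tx":0.006,"ty":0.013,"tz":0,"ax":0,"ay":0,"az":0,"claw":1},
    {"tx":0.02,"ty":0.043,"tz":0,"ax":0,"ay":0,"az":0,"claw":1},
    {"tx":0.037,"ty":0.079,"tz":0,"ax":0,"ay":0,"az":0,"claw":1},
    {"tx":0.054,"ty":0.116,"tz":0,"ax":0,"ay":0,"az":0,"claw":1},
    {"tx":0.071,"ty":0.152,"tz":0,"ax":0,"ay":0,"az":0,"claw":1},
    {"tx":0.088,"ty":0.188,"tz":0,"ax":0,"ay":0,"az":0,"claw":1},
    {"tx":0.102,"ty":0.219,"tz":0,"ax":0,"ay":0,"az":0,"claw":1},
    {"tx":0.112,"ty":0.24,"tz":0,"ax":0,"ay":0,"az":0,"claw":1},
    {"tx":0.117,"ty":0.251,"tz":0,"ax":0,"ay":0,"az":0,"claw":1},
    {"tx":0.117,"ty":0.251,"tz":0,"ax":0,"ay":0,"az":0,"claw":1},
    {"tx":0.117,"ty":0.251,"tz":0,"ax":0,"ay":0,"az":0,"claw":1}
  ]
}}

```text
t: 14.22
tcp_pos: [0.545, 0.2803, 0.2788]
tool_rot: [-0.0, 0.788, 0.616, -0.001]
ft_force: [0.3, -1.6, -4.1]
opening: 0.0355
gripper_force: 61.3
```

```bash
python3 - <<'E'
from h import *
shot('side','s4');shot('top','t4')
def c(f,x0,y0,w,h,W,H): return cv2.resize(cv2.imread(f'pics/{f}.png')[y0:y0+h,x0:x0+w],(W,H),interpolation=cv2.INTER_CUBIC)
s=manip.observe();print(s['t'],s['tcp_pos'],s['tool_rot'],s['ft_force'])
# overlay predicted saddle top/feet + bar
im=[]
p=s['tcp_pos'];y=np.radians(-14);R=np.array([[np.cos(y),-np.sin(y)],[np.sin(y),np.cos(y)]])
print('pred head corners side',proj('s4',[[*(p[:2]+R@[a,b]),p[2]+.0335] for a,b in [(.018,.029),(-.018,.029),(-.018,-.029),(.018,-.029)]]).round(1).tolist())
print('pred feet +y',proj('s4',[[*(p[:2]+R@[a,.029]),p[2]-.0805] for a in (.018,-.018)]).round(1).tolist())
cv2.imwrite('pics/c7.png',c('s4',150,230,125,150,500,600))
E
```

```text
14.325 [0.54525666 0.2801238  0.2794023 ] [ 6.27412424e-05  7.88272246e-01  6.15326614e-01 -1.41973237e-04] [ 0.2866294  -0.44258419 -3.28366585]
pred head corners side [[186.3, 266.4], [201.6, 276.6], [223.7, 255.7], [208.7, 246.4]]
pred feet +y [[192.7, 303.7], [206.7, 313.7]]
```

View pics/c7.png

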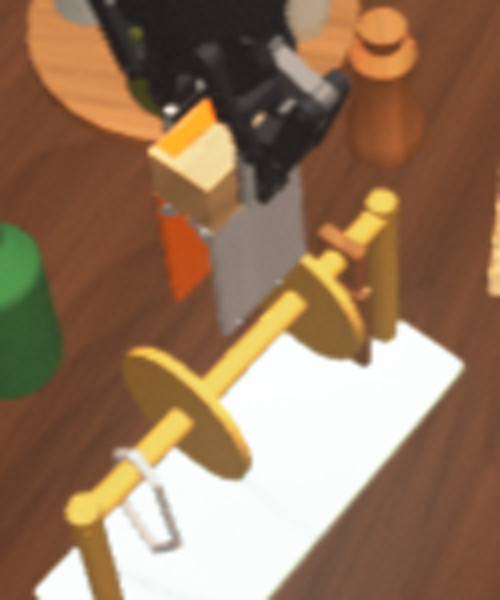

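The side crop shows feet at (177,298) and (225,335), within a pixel or so of prediction. The saddle is squarely over the bay with the orange leaf away from the robot. I'll lower it, checking the force.

Call:
{"method": "step_arm", "body": {
  "rows": [
    {"tx":0.0005,"ty":0.0005,"tz":-0.02,"ax":0,"ay":0,"az":0,"claw":1},
    {"tx":0.0005,"ty":0.0005,"tz":-0.045,"ax":0,"ay":0,"az":0,"claw":1},
    {"tx":0.0005,"ty":0.0005,"tz":-0.065,"ax":0,"ay":0,"az":0,"claw":1},
    {"tx":0.0005,"ty":0.0005,"tz":-0.08,"ax":0,"ay":0,"az":0,"claw":1},
    {"tx":0.0005,"ty":0.0005,"tz":-0.09,"ax":0,"ay":0,"az":0,"claw":1},
    {"tx":0.0005,"ty":0.0005,"tz":-0.1,"ax":0,"ay":0,"az":0,"claw":1},
    {"tx":0.0005,"ty":0.0005,"tz":-0.105,"ax":0,"ay":0,"az":0,"claw":1},
    {"tx":0.0005,"ty":0.0005,"tz":-0.105,"ax":0,"ay":0,"az":0,"claw":1}
  ]
}}

```text
t: 15.32
tcp_pos: [0.5459, 0.2815, 0.1741]
tool_rot: [-0.0, 0.788, 0.616, -0.0]
ft_force: [1.3, -1.0, -3.6]
opening: 0.0355
gripper_force: 61.3
```

Call:
{"method": "step_arm", "body": {
  "rows": [
    {"tx":0,"ty":0,"tz":-0.008,"ax":0,"ay":0,"az":0,"claw":1},
    {"tx":0,"ty":0,"tz":-0.016,"ax":0,"ay":0,"az":0,"claw":1},
    {"tx":0,"ty":0,"tz":-0.022,"ax":0,"ay":0,"az":0,"claw":1},
    {"tx":0,"ty":0,"tz":-0.025,"ax":0,"ay":0,"az":0,"claw":1},
    {"tx":0,"ty":0,"tz":-0.025,"ax":0,"ay":0,"az":0,"claw":1},
    {"tx":0,"ty":0,"tz":-0.025,"ax":0,"ay":0,"az":0,"claw":1}
  ]
}}

```text
t: 16.08
tcp_pos: [0.5462, 0.2815, 0.1496]
tool_rot: [0.0, 0.788, 0.616, 0.0]
ft_force: [-1.0, -0.1, -4.6]
opening: 0.0352
gripper_force: 61.4
```

Free so far, with about 11 mm left to go; I'll go slowly.

Call:
{"method": "step_arm", "body": {
  "rows": [
    {"tx":0,"ty":0,"tz":-0.003,"ax":0,"ay":0,"az":0,"claw":1},
    {"tx":0,"ty":0,"tz":-0.006,"ax":0,"ay":0,"az":0,"claw":1},
    {"tx":0,"ty":0,"tz":-0.008,"ax":0,"ay":0,"az":0,"claw":1},
    {"tx":0,"ty":0,"tz":-0.008,"ax":0,"ay":0,"az":0,"claw":1}
  ]
}}

```text
t: 16.58
tcp_pos: [0.5458, 0.2814, 0.141]
tool_rot: [-0.0, 0.788, 0.616, -0.0]
ft_force: [0.4, 0.1, -3.8]
opening: 0.0353
gripper_force: 61.4
```

Call:
{"method": "step_arm", "body": {
  "rows": [
    {"tx":0,"ty":0,"tz":-0.0015,"ax":0,"ay":0,"az":0,"claw":1},
    {"tx":0,"ty":0,"tz":-0.0015,"ax":0,"ay":0,"az":0,"claw":1}
  ]
}}

```text
t: 16.82
tcp_pos: [0.5461, 0.2815, 0.1399]
tool_rot: [0.0, 0.788, 0.616, 0.0]
ft_force: [-0.3, 0.5, -3.9]
opening: 0.0354
gripper_force: 61.6
```

Call:
{"method": "step_arm", "body": {
  "rows": [
    {"tx":0,"ty":0,"tz":-0.001,"ax":0,"ay":0,"az":0,"claw":1},
    {"tx":0,"ty":0,"tz":-0.001,"ax":0,"ay":0,"az":0,"claw":1}
  ]
}}

```text
t: 17.08
tcp_pos: [0.5466, 0.2815, 0.1393]
tool_rot: [0.0, 0.788, 0.616, 0.001]
ft_force: [0.6, -0.1, -2.2]
opening: 0.035
gripper_force: 61.7
```

Call:
{"method": "step_arm", "body": {
  "rows": [
    {"tx":0,"ty":0,"tz":-0.001,"ax":0,"ay":0,"az":0,"claw":1},
    {"tx":0,"ty":0,"tz":-0.001,"ax":0,"ay":0,"az":0,"claw":1}
  ]
}}

```text
t: 17.32
tcp_pos: [0.5467, 0.2815, 0.1391]
tool_rot: [0.001, 0.788, 0.616, 0.001]
ft_force: [0.7, -0.6, 5.4]
opening: 0.0354
gripper_force: 62.4
```

Call:
{"method": "step_arm", "body": {
  "rows": [
    {"tx":0,"ty":0,"tz":-0.001,"ax":0,"ay":0,"az":0,"claw":1},
    {"tx":0,"ty":0,"tz":-0.001,"ax":0,"ay":0,"az":0,"claw":1}
  ]
}}

```text
t: 17.58
tcp_pos: [0.5468, 0.2815, 0.1391]
tool_rot: [0.001, 0.788, 0.616, 0.001]
ft_force: [-2.0, -1.5, 11.9]
opening: 0.0354
gripper_force: 63.4
```

```bash
python3 - <<'E'
from h import *
shot('side','s5')
cv2.imwrite('pics/c8.png',cv2.resize(cv2.imread('pics/s5.png')[240:380,150:275],(536,600),interpolation=cv2.INTER_CUBIC))
E
```

```text
(no output)
```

View pics/c8.png

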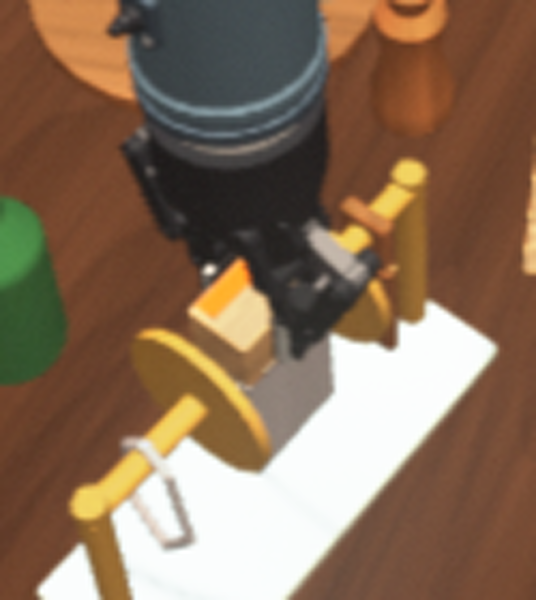

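The saddle sits astride the bar, its head at (240,320) between the discs, and the measured height fits full seating. I'll ease off, open and lift straight up.

Call:
{"method": "step_arm", "body": {
  "rows": [
    {"tx":0,"ty":0,"tz":0.001,"ax":0,"ay":0,"az":0,"claw":1},
    {"tx":0,"ty":0,"tz":0.0015,"ax":0,"ay":0,"az":0,"claw":0.2},
    {"tx":0,"ty":0,"tz":0.0015,"ax":0,"ay":0,"az":0,"claw":-0.2},
    {"tx":0,"ty":0,"tz":0.0015,"ax":0,"ay":0,"az":0,"claw":-0.6},
    {"tx":0,"ty":0,"tz":0.0015,"ax":0,"ay":0,"az":0,"claw":-1},
    {"tx":0,"ty":0,"tz":0.0015,"ax":0,"ay":0,"az":0,"claw":-1},
    {"tx":0,"ty":0,"tz":0.0015,"ax":0,"ay":0,"az":0,"claw":-1},
    {"tx":0,"ty":0,"tz":0.0015,"ax":0,"ay":0,"az":0,"claw":-1}
  ]
}}

```text
t: 18.62
tcp_pos: [0.546, 0.2814, 0.1383]
tool_rot: [-0.0, 0.788, 0.616, -0.0]
ft_force: [-0.5, 0.0, 0.3]
opening: 0.0853
gripper_force: 0.0
```

Call:
{"method": "step_arm", "body": {
  "rows": [
    {"tx":0,"ty":0,"tz":0.015,"ax":0,"ay":0,"az":0,"claw":-1},
    {"tx":0,"ty":0,"tz":0.05,"ax":0,"ay":0,"az":0,"claw":-1},
    {"tx":0,"ty":0,"tz":0.1,"ax":0,"ay":0,"az":0,"claw":-1},
    {"tx":0,"ty":0,"tz":0.14,"ax":0,"ay":0,"az":0,"claw":-1},
    {"tx":-0.03,"ty":-0.05,"tz":0.14,"ax":0,"ay":0,"az":0,"claw":-1},
    {"tx":-0.06,"ty":-0.1,"tz":0.14,"ax":0,"ay":0,"az":0,"claw":-1},
    {"tx":-0.09,"ty":-0.15,"tz":0.14,"ax":0,"ay":0,"az":0,"claw":-1},
    {"tx":-0.12,"ty":-0.2,"tz":0.14,"ax":0,"ay":0,"az":0,"claw":-1},
    {"tx":-0.15,"ty":-0.25,"tz":0.14,"ax":0,"ay":0,"az":0,"claw":-1},
    {"tx":-0.15,"ty":-0.3,"tz":0.14,"ax":0,"ay":0,"az":0,"claw":-1},
    {"tx":-0.15,"ty":-0.3,"tz":0.14,"ax":0,"ay":0,"az":0,"claw":-1},
    {"tx":-0.15,"ty":-0.3,"tz":0.14,"ax":0,"ay":0,"az":0,"claw":-1}
  ]
}}

```text
t: 20.12
tcp_pos: [0.3961, -0.0184, 0.2791]
tool_rot: [0.0, 0.788, 0.615, 0.001]
ft_force: [-0.6, 0.3, -0.7]
opening: 0.0853
gripper_force: 0.0
```

```bash
python3 - <<'E'
from h import *
shot('side','s6');shot('top','t6')
def c(f,x0,y0,w,h,W,H): return cv2.resize(cv2.imread(f'pics/{f}.png')[y0:y0+h,x0:x0+w],(W,H),interpolation=cv2.INTER_CUBIC)
cv2.imwrite('pics/c9.png',np.hstack([c('t6',75,160,110,110,400,400),c('s6',150,264,120,120,400,400)]))
P=[]
for a,b in [(.018,.029),(-.018,.029),(-.018,-.029),(.018,-.029)]:
    y=np.radians(-14.);P.append([.5465+np.cos(y)*a-np.sin(y)*b,.2815+np.sin(y)*a+np.cos(y)*b,.172])
print(((proj('t6',P)-[75,160])*400/110).round().tolist(),((proj('s6',P)-[150,264])*400/120+[400,0]).round().tolist())
E
```

```text
[[128.0, 96.0], [113.0, 146.0], [193.0, 166.0], [208.0, 116.0]] [[544.0, 160.0], [589.0, 193.0], [655.0, 125.0], [610.0, 94.0]]
```

View pics/c9.png

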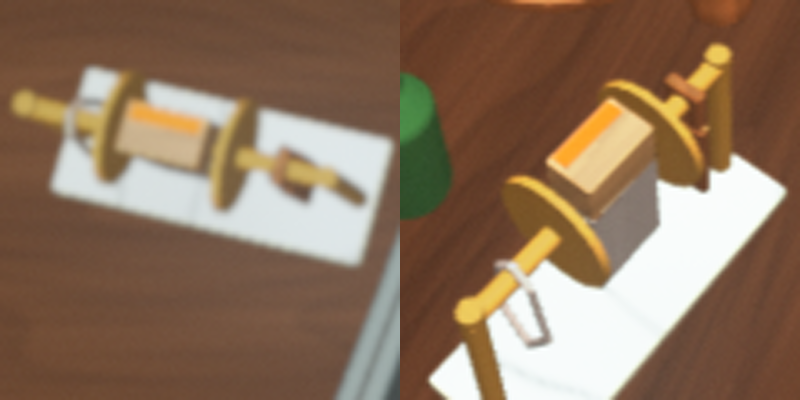

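In both views the saddle hangs square and level on the bar between the discs. Its head in the top crop runs (133,98) to (200,168), within about 1.5 camera pixels of prediction. The orange strip is on the far side, so I'm handing in.

```bash
python3 -c "
from station import manip
print(manip.hand_in())"
```

```text
the job is handed in; nothing more can be done
None
```

The memo saddle hangs on the brass bar between the discs, orange leaf away from the robot, let go and square to the bar in both camera views; the job is handed in, but no verdict came back.

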